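Clear the V-blocks and hold a tablet punch seated for gauging

TASK

Lift the steel canister off the V-blocks by its strap handle and stand it upright in the middle of the round cork mat, letting go of it there. Then take the steel tablet punch from its grey rest, lay its barrel lengthwise in the V-groove, centred over the two blocks and either way round, and finish while still holding it there, pressing it down steadily and evenly onto both flanks with about 10 N. Drop nothing, keep the canister upright, and leave the beaker, jar and scraper where they are.

Things in the scene. Friction and masses are not known exactly. Their poses are not given: they have to be found in the camera images.
- canister: steel canister with lid, 84 mm diameter (lid 87), 76 mm high to the lid top, about 0.4 kg, standing on top of the V-blocks at the start. Origin at the centre of its underside, z up. A rigid strap handle stands on the lid: a straight bar along the canister's x, 66 mm long, 12 mm wide (y), 8 mm high, on two posts at x = -29 and +29 mm; see point handle
- handle (a point): middle of the canister's handle bar, 104 mm above the canister's underside (bar top 108 mm), 24 mm free between bar and lid; axes as the canister's (x along the bar)
- mat: round cork mat fixed to the counter, 120 mm diameter, 4 mm thick, where the canister is to be put; origin at the centre of its underside. It is on one side of the V-blocks, the punch rest on the other
- vstand: pair of steel V-blocks on an aluminium base plate 120 x 84 x 10 mm, fixed. Origin at the centre of the plate's underside, z up, x along the V-groove. Blocks 20 mm thick (x), 70 mm wide (y), centred at x = -38 and +38 mm; the 56 mm between them are open down to the plate top, room for fingers. Block tops at z = 44 mm; the 90 degree groove is 37 mm wide at the top, its bottom at z = 25.6 mm
- groove (a point): where the middle of the barrel's axis is when the punch is fully seated: above the middle of the V-stand, 44 mm above the counter; x along the groove, z up
- flank_left: the groove's flank on the stand's +y side (both blocks), 20 mm long in x on each block, sloping at 45 degrees, ground and oiled: slippery (friction about 0.12), rigid, so a sideways offset of the held punch of a few tenths of a mm loads one flank only; its frame is that of the V-stand
- flank_right: the groove's flank on the stand's -y side (both blocks), mirror image of the left; its frame is that of the V-stand
- rest: grey plastic punch rest, fixed: plate 120 x 50 x 6 mm with two 12 mm thick U-shaped saddles at x = -40 and +40 mm, saddle floor at z = 20 mm, side lugs up to z = 30 mm, 29 mm apart. Between the saddles 68 mm are open down to the plate top. Origin at the centre of the underside, x along the punch
- punch: steel tablet punch, about 0.5 kg, lying in the rest at the start, its axis 33 mm above the counter. Origin in the middle of the barrel, on its axis; x along the axis (roll does not matter). Barrel 26 mm diameter, 112 mm long (x = -56 to +56 mm); thin tip 16 mm diameter, 18 mm long at +x; neck and 25 mm head, 15 mm together, at -x
- beaker: bystander, glass beaker 66 mm diameter, 85 mm high, beyond the V-blocks; origin under its centre
- jar: bystander, amber glass jar 56 mm diameter, 70 mm high, beyond the V-blocks; origin under its centre
- scraper: bystander, blue flat plastic scraper 100 x 75 x 8 mm lying on the counter at the robot's right edge of the work; origin under its centre
Mind the look-alikes: they are no part of the job. Leave any blue or green look-alike of the vstand alone. Of the things shaped like the mat, the cork one is meant.

How it is judged:
On the way, in this order (a step that is already met when the one before it is completed fails the run):
1. the canister stands upright on the cork mat, let go (horizontal distance between canister and mat below 0.025 m and height (world z) of canister below 0.008 m and angle between canister's own z axis and vertical below 0.08 rad and linear speed of canister below 0.02 m/s and contact force between the fingers and canister below 0.1 N), for 0.2 s.
2. the punch is held by the fingers, lifted at least 20 mm out of its rest (z of punch in the frame of rest above 0.053 m and contact force between the fingers and punch above 1 N and contact force between punch and rest below 0.05 N), for 0.1 s.
At the end, for the whole second after the job is handed in: Canister at rest, upright (0.08 rad), released, within 25 mm of the mat centre. Punch still, held by the fingers (over 2 N), within 0.05 rad of the groove, 12 mm of its middle along it, 2 mm of the seated axis sideways and in height; each flank carries 5 to 25 N (all of step 1 and angle between the x axis of punch and the x axis of groove, either way round below 0.05 rad and x of punch in the frame of groove between -0.012 and 0.012 m and y of punch in the frame of groove between -0.002 and 0.002 m and z of punch in the frame of groove between -0.002 and 0.002 m and contact force between punch and flank_left between 5 and 25 N and contact force between punch and flank_right between 5 and 25 N and contact force between the fingers and punch above 2 N and linear speed of punch below 0.01 m/s); the arm keeps its last pose, push and grip.
It fails at once if the canister is tipped (over 0.5 rad) (angle between canister's own z axis and vertical above 0.5 rad).
It fails at once if the canister is dropped (falls free faster than 0.35 m/s) (linear speed of canister above 0.35 m/s and contact force between the fingers and canister below 0.05 N).
It fails at once if the punch is dropped (falls free faster than 0.35 m/s) (linear speed of punch above 0.35 m/s and contact force between the fingers and punch below 0.05 N).
It fails at once if a bystander is shifted by more than 30 mm (distance of any of beaker, jar, scraper from where it was at the start of the episode above 0.03 m).
It also fails if it takes over 64 s, if anything falls off the work surface, if the arm or the gripper's body presses on something with over 40 N, if the wrist force passes 120 N, or if a joint passes its speed limit or range.

ROBOT

A 6-joint arm with a two-finger parallel gripper is mounted at the origin on the work surface. World frame = base frame: x ahead of the robot, y to its left, z up, the work surface at z = 0. Lengths are in m, angles in rad, forces in N, time in s.
With the tool pointing down it reaches from about 0.3 to 0.775 m from the base axis. Payload 14.6 kg.
Tool frame: the origin (TCP) lies at the very end of the fingers, on their centre line; the grasp point (between the pads) lies 19 mm behind it; z points along the fingers, x is the direction in which the jaws open and shut, and the axes are right-handed (so a half turn about z gives the same grasp; the last joint's range is limited). The gripper opens to 94 mm and grips with 3 to 60 N. Pads are 16 mm wide; open, the fingers measure 119 mm over their backs; the gripper's body (75 mm by 177 mm) begins 78 mm behind the grasp point.
Start: joints at [-0.067, 0.3, 1.521, -0, 1.321, -0.067], TCP at [0.55, -0, 0.205] pointing down, gripper open.
Joint ranges: [-3.03, 3.03], [-0.79, 2.21], [0.23, 2.52], [-1.04, 4.18], [0, 3.07], [-2.55, 2.55]. Speed limits (rad/s): [2.22, 2.22, 2.57, 3.14, 3.14, 3.14].

INTERFACE

Orientations are given as [roll, pitch, yaw] about the fixed x, y, z axes, in that order (R = Rz(yaw) Ry(pitch) Rx(roll)).
In Python, from station import ctrl gives the robot as it stands.
- The arm moves only by the shell command python3 -m inch 'ROWS' [FORCE]. ROWS is JSON, one flat list of numbers, 7 for each row, row after row: the shift along the tool's x, y, z in cm, then the turn, a rotation vector about the tool's x, y, z in rad, then the opening, from 0 (shut) to 1 (fully open). In form: [tx, ty, tz, wx, wy, wz, claw, tx, ty, tz, wx, wy, wz, claw, ...]. A call has 1 to 20 rows; each row shifts and turns the commanded pose from where the row before left it, along the tool's axes as they then stand; what a row does not reach is not made up. A row lasts 1/8 s, in which the tool goes at most 62.5 mm and 10.7 degrees, less where a joint would pass 70% of its speed; a pose out of reach is approached as far as the arm can. A call is refused whole if a number of a shift passes 6.25 or a number of a turn 0.188, either way. A call with a gripper value outside its range is refused whole. The fingers move at their own pace and stop on an object; FORCE is the grip in N (left out, the last holds). Time passes only in rows, so rows that do not move let the fingers close. It gives the time, the measured TCP pose, the force and the opening at its end, in the units of the state.
- ctrl.get_obs(): the state, without advancing time (a new reading comes with each control period).
- ctrl.camera(name): name is "scene" or "side" or "wrist"; returns (picture, depth): 420x560x3 uint8, red, green, blue; 420x560 float32, m along the optical axis (not along the pixel's ray), 0 where there is no reading.
- ctrl.camera_params(name): a dict with "vertical_fov" (degrees; the focal length in pixels is half the picture's height over the tangent of half this angle, whatever the lens; pixels are square), "cx", "cy" (the principal point, pixels), "camera_from_world" (4x4, takes a point from world to camera coordinates); the wrist camera has in their place "mount" (4x4, takes a point from camera to tool coordinates, whose origin is the TCP and whose axes are the tool frame's). Camera axes: x right, y down, z forward; pixel columns grow to the right and rows downward; lengths in m; the calibration is good to about 2 mm. A picture is of the moment at which its call begins: read the wrist's pose just before it. camera_params takes no time and is no camera call.
- ctrl.hand_in(): hands the job in, once; it reports no verdict.
Trained networks look in the newest picture that a camera, given by its name, has taken for a name from the list of things; names that differ only in an ending like _2 or _b are one class to them, and where a whole thing is asked for, a point or a joint stands for the part that bears it (a point fixed in the world has none). Each returns a list of dicts, best first, with "score" (0 to 1); they miss things now and then, are a little off and sometimes report something else, mostly with a low value. They report only what shows in the picture. A call takes as long as a camera call. They do not tell look-alikes from the thing itself.
- ctrl.spot_in(camera, label): "bbox" ([centre column, centre row, width, height] in pixels, round what is visible of it).
- ctrl.place_of(camera, label): "centre" ([column, row] in pixels: a listed point, or the origin of a listed thing).
The state is a dict: "time_s": time; "qpos": joint angles; "joint_vel": joint speeds; "tau": joint torques, N m; "ee_pos": TCP position; "eef_rot": TCP orientation; "force": force on the tool from outside, world axes, zero at the start; "moment": the same for the moment, N m; "grip_width": finger opening in m.
Only numpy, scipy, OpenCV 4.12 (cv2) and the standard library are available. Lean on these libraries where they do the work, as an engineer would, in place of code of your own. Each camera call takes 0.05 s, during which the arm holds its last target. There are 200 camera calls.

## Working session

There is one attempt and no reset: what is moved stays moved. The work goes in short steps, Python scripts to look and compute and a shell command to move; the robot and the scene stay as the last step left them, time stands still between calls to the robot, and variables do not carry over. Pictures are saved under pics/ and viewed, about 8 in all and at most 12, crops included, and the job is handed in when it is done.

```bash
mkdir -p pics; ls
cat > h.py <<'E'
import numpy as np, cv2
from station import ctrl
from scipy.spatial.transform import Rotation as R
def cam(n):
    o=ctrl.get_obs(); p,d=ctrl.camera(n); c=ctrl.camera_params(n)
    f=p.shape[0]/2/np.tan(np.radians(c["vertical_fov"])/2)
    if "mount" in c:
        T=np.eye(4);T[:3,:3]=R.from_euler('xyz',o["eef_rot"]).as_matrix();T[:3,3]=o["ee_pos"];T=T@np.array(c["mount"])
    else: T=np.linalg.inv(np.array(c["camera_from_world"]))
    return p,d,T,f,c["cx"],c["cy"]
def cloud(C):
    p,d,T,f,cx,cy=C; v,u=np.mgrid[:d.shape[0],:d.shape[1]]
    X=np.stack([(u-cx)/f*d,(v-cy)/f*d,d],-1)@T[:3,:3].T+T[:3,3]; X[d<=0]=np.nan; return X
def ray(C,u,v,z):
    p,d,T,f,cx,cy=C; r=T[:3,:3]@np.array([(u-cx)/f,(v-cy)/f,1]); return T[:3,3]+r*(z-T[2,3])/r[2]
def save(p,n): cv2.imwrite("pics/"+n+".png",p[...,::-1])
E
python3 - <<'E'
from h import *
print(ctrl.get_obs())
for n in ("scene","side","wrist"):
    C=cam(n); save(C[0],n+"0"); X=cloud(C); np.save(n+"X.npy",X)
    print(n,C[2].round(3).tolist())
    for l in ("canister","handle","mat","vstand","rest","punch","beaker","jar","scraper"):
        for r in ctrl.place_of(n,l)[:3]:
            u,v=r["centre"]; ui,vi=int(np.clip(u,0,559)),int(np.clip(v,0,419))
            print(n,l,round(r["score"],2),[round(u),round(v)],X[vi,ui].round(3))
a=[cv2.imread(f"pics/{n}0.png") for n in("scene","side")]
E
```

```text
pics
{'time_s': 0.0, 'qpos': array([-6.66346131e-02,  3.00468299e-01,  1.52160215e+00,  1.88746027e-05,
        1.32072562e+00, -6.66005906e-02]), 'joint_vel': array([-0.00139425,  0.00073208, -0.00033746, -0.00086794,  0.00072569,
       -0.00088067]), 'tau': array([-1.53750298e-03, -5.31805658e+01, -3.52735734e+01,  7.07558286e-02,
        2.43994006e-02, -4.79655944e-05]), 'ee_pos': array([5.49721425e-01, 1.57986823e-06, 2.04878967e-01]), 'eef_rot': array([-3.14149432e+00,  1.19952635e-03, -3.86454361e-05]), 'force': array([-0.31468732, -0.03936829, -0.08256585]), 'moment': array([-0.02012337, -0.03790359,  0.02024249]), 'grip_width': 0.09358181007684296}
scene [[-0.073, 0.871, -0.485, 1.108], [0.997, 0.061, -0.041, -0.024], [-0.006, -0.487, -0.873, 1.054], [0.0, 0.0, 0.0, 1.0]]
scene canister 0.86 [302, 217] [0.615 0.009 0.123]
scene handle 0.74 [309, 204] [0.592 0.024 0.152]
scene mat 0.83 [388, 210] [0.512 0.265 0.005]
scene mat 0.82 [402, 261] [0.67  0.293 0.006]
scene mat 0.75 [391, 165] [0.347 0.285 0.002]
scene vstand 0.97 [307, 228] [0.624 0.022 0.084]
scene vstand 0.77 [3
[... 977 characters left out ...]
de rest 0.29 [230, 187] [0.506 0.259 0.001]
side punch 0.92 [261, 292] [ 0.503 -0.228  0.039]
side beaker 0.93 [349, 248] [ 0.758 -0.131  0.025]
side jar 0.86 [302, 189] [0.719 0.151 0.028]
side scraper 0.8 [318, 382] [ 0.566 -0.441  0.006]
wrist [[1.0, 0.001, -0.0, 0.55], [0.001, -0.967, -0.255, 0.074], [-0.001, 0.255, -0.967, 0.386], [0.0, 0.0, 0.0, 1.0]]
wrist canister 0.89 [312, 174] [0.574 0.033 0.122]
wrist handle 0.62 [325, 194] [0.581 0.023 0.153]
wrist mat 0.18 [310, 172] [0.573 0.035 0.122]
wrist vstand 0.65 [149, 106] [0.402 0.092 0.012]
wrist vstand 0.64 [506, 143] [0.806 0.052 0.011]
wrist beaker 0.84 [454, 265] [ 0.755 -0.092  0.03 ]
wrist jar 0.95 [453, 28] [0.712 0.162 0.046]
```

Run:
```python
import cv2,numpy as np
s=cv2.imread("pics/scene0.png")[130:330,120:440]; w=cv2.imread("pics/wrist0.png")
s=cv2.resize(s,(800,500)); cv2.imwrite("pics/scenec.png",s)
```

```text
(no output)
```

View pics/scenec.png

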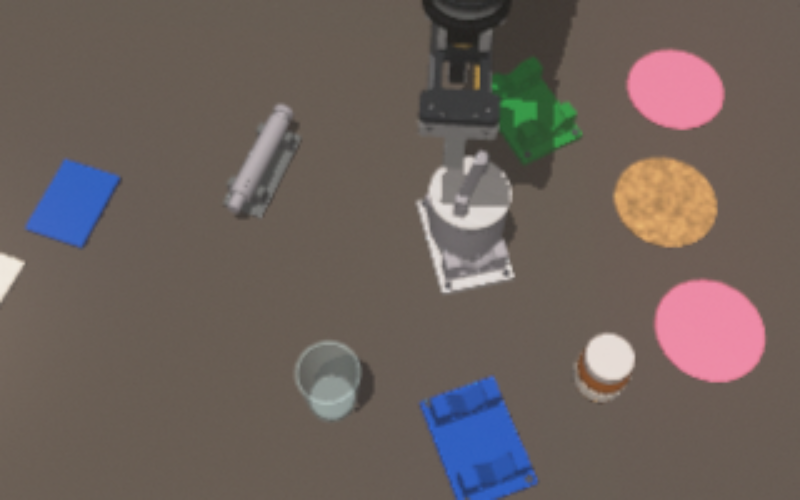

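View pics/wrist0.png

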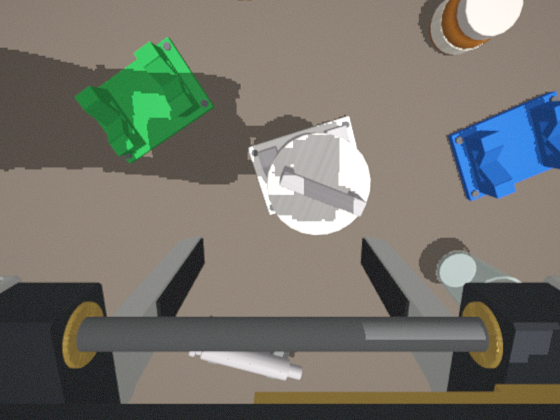

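The scene crop shows three discs: the cork mat (full-frame pixel 388,210) and two pink ones (391,165 and 402,261). It also shows three V-stands: the steel one under the canister (307,228), a green one (330,174) and a blue one (310,307). I choose the cork mat and the steel stand. In the wrist view the handle bar runs from about (285,180) to (360,205). Next I fit the geometry.

```bash
cat >> h.py <<'E'
def rect(P):
    (c,wh,a)=cv2.minAreaRect((P[:,:2]*1000).astype(np.float32)); return np.round(c,1),np.round(wh,1),round(a,1)
E
python3 - <<'E'
from h import *
X=np.load("wristX.npy"); p=cv2.imread("pics/wrist0.png")
m=(X[...,2]>0.142)&(X[...,2]<.16)&(np.hypot(X[...,0]-.58,X[...,1]-.025)<.05)
P=X[m];print("bar",len(P),rect(P),P.mean(0).round(4),np.median(P[:,2]))
m=(abs(X[...,2]-.12)<.006)&(np.hypot(X[...,0]-.58,X[...,1]-.025)<.06)
P=X[m];c,r=cv2.minEnclosingCircle((P[:,:2]*1000).astype(np.float32));print("lid",c,r,np.median(P[:,2]))
m=(X[...,2]>0.004)&(X[...,2]<.06)&(np.hypot(X[...,0]-.57,X[...,1]-.025)<.085)
P=X[m];print("stand wrist",len(P),rect(P))
for n in("scene","side"):
    X=np.load(n+"X.npy"); p=cv2.imread(f"pics/{n}0.png"); h=cv2.cvtColor(p,cv2.COLOR_BGR2HSV)
    D=lambda x,y:np.hypot(X[...,0]-x,X[...,1]-y)
    m=(D(.51,.265)<.09)&(h[...,0]>8)&(h[...,0]<25)&(h[...,1]>100)&(h[...,2]>110)
    P=X[m];print(n,"mat",len(P),rect(P),np.median(P[:,2]))
    m=(D(.505,-.225)<.1)&(X[...,2]>.036);P=X[m];print("punch",len(P),rect(P),P[:,2].max())
    m=(D(.505,-.225)<.1)&(X[...,2]>.003)&(X[...,2]<.03);P=X[m];print("rest",len(P),rect(P))
    m=(D(.59,.025)<.06)&(X[...,2]>.142)&(X[...,2]<.16);P=X[m];print("bar",len(P),rect(P))
E
```

```text
bar 1506 (array([580.2,  22.5]), array([12.4, 66. ]), 68.6) [0.5797 0.0232 0.1528] 0.15307502876516502
lid (580.06787109375, 22.23808479309082) 43.57783508300781 0.12120330254397818
stand wrist 1750 (array([565.3,  40.1]), array([141.1,  80.9]), 39.7)
scene mat 1162 (array([510.4, 258.7]), array([120.4, 119.6]), 10.0) 0.0036282069439328435
punch 327 (array([ 505.1, -220.6]), array([ 25.8, 146.6]), 71.2) 0.0501802066324204
rest 351 (array([ 505.2, -225. ]), array([187.5, 185.2]), 80.2)
bar 122 (array([581.3,  23.4]), array([12.3, 67.5]), 68.5)
side mat 625 (array([509.6, 262.4]), array([128.5, 119.7]), 79.5) 0.0022191413423550133
punch 511 (array([ 502.3, -223.7]), array([ 23.9, 143.2]), 73.1) 0.04799869690249581
rest 624 (array([ 496.5, -221.6]), array([ 51.1, 147. ]), 72.8)
bar 124 (array([580.2,  20.5]), array([17.9, 64.1]), 68.8)
```

```bash
python3 -m inch '[3.05,-2.25,0,0,0,0,1, 0,0,0,0,0,-0.171,1, 0,0,0,0,0,-0.171,1, 0,0,0,0,0,-0.171,1, 0,0,0,0,0,-0.171,1, 0,0,0,0,0,-0.171,1, 0,0,0,0,0,-0.171,1, 0,0,0,0,0,-0.171,1, 0,0,3,0,0,0,1, 0,0,0,0,0,0,1, 0,0,0,0,0,0,1]' 30
python3 - <<'E'
from h import *
C=cam("wrist");save(C[0],"w1");X=cloud(C)
m=(X[...,2]>0.142)&(X[...,2]<.16)&(np.hypot(X[...,0]-.58,X[...,1]-.025)<.05)
P=X[m];print("bar",len(P),rect(P),np.median(P[:,2]))
E
```

```text
time_s: 2.88
ee_pos: [0.5808, 0.0225, 0.1764]
eef_rot: [3.141, -0.0, 1.197]
force: [0.8, 0.3, -0.8]
grip_width: 0.0942
bar 1706 (array([579.9,  23. ]), array([11.9, 65.7]), 68.4) 0.15309937646255745
```

View pics/w1.png

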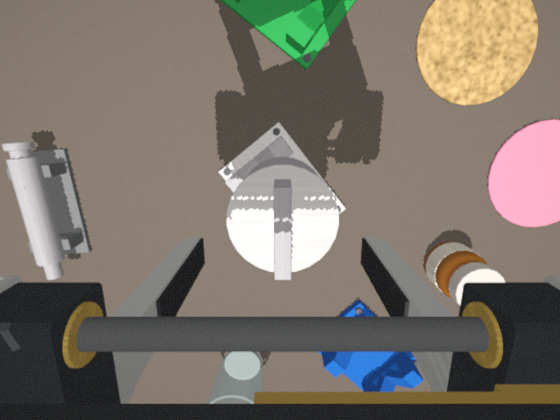

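The close-up shows the bar vertical at column 283, between the fingers, on the lid above the steel stand. The cork mat is at (478,45), separate from the pink one. I descend and grip.

```bash
python3 -m inch '[0,0,1.6,0,0,0,1, 0,0,1.6,0,0,0,1, 0,0,1.5,0,0,0,1, 0,0,0,0,0,0,1, 0,0,0,0,0,0,0, 0,0,0,0,0,0,0, 0,0,0,0,0,0,0, 0,0,0,0,0,0,0, 0,0,0,0,0,0,0, 0,0,0,0,0,0,0, 0,0,0,0,0,0,0, 0,0,0,0,0,0,0]' 35
```

```text
time_s: 4.42
ee_pos: [0.5805, 0.0225, 0.1284]
eef_rot: [-3.142, 0.0, 1.197]
force: [-0.4, -0.3, -0.1]
grip_width: 0.0172
```

```bash
python3 -m inch '[0,0,0,0,0,0,0, 0,0,0,0,0,0,0, 0,0,0,0,0,0,0, 0,0,-0.3,0,0,0,0, 0,0,-0.7,0,0,0,0, 0,0,-1,0,0,0,0, 0,0,-1,0,0,0,0, 0,0,0,0,0,0,0]'
```

```text
time_s: 5.42
ee_pos: [0.5809, 0.0225, 0.1596]
eef_rot: [3.14, -0.001, 1.197]
force: [-0.5, -0.4, -4.9]
grip_width: 0.0117
```

```bash
python3 -m inch '[0.75,-0.6,0,0,0,0,0, 1.5,-1.17,0,0,0,0,0, 1.5,-1.17,0,0,0,0,0, 1.5,-1.17,0,0,0,0,0, 1.5,-1.17,0,0,0,0,0, 1.5,-1.17,0,0,0,0,0, 1.5,-1.17,0,0,0,0,0, 1.5,-1.17,0,0,0,0,0, 1.5,-1.17,0,0,0,0,0, 1.5,-1.17,0,0,0,0,0, 1.5,-1.17,0,0,0,0,0, 1.5,-1.17,0,0,0,0,0, 1.5,-1.17,0,0,0,0,0, 0.75,-0.56,0,0,0,0,0, 0,0,0,0,0,0,0, 0,0,2,0,0,0,0, 0,0,2,0,0,0,0, 0,0,1.5,0,0,0,0, 0,0,0.7,0,0,0,0, 0,0,0,0,0,0,0]'
python3 - <<'E'
from h import *
for n in("wrist","scene"):
    C=cam(n);X=cloud(C);save(C[0],n+"2")
    h=cv2.cvtColor(C[0],cv2.COLOR_RGB2HSV)
    m=(np.hypot(X[...,0]-.51,X[...,1]-.26)<.09)&(h[...,0]>8)&(h[...,0]<25)&(h[...,1]>100)&(h[...,2]>80)&(X[...,2]<.01)
    P=X[m];print(n,len(P),cv2.minEnclosingCircle((P[:,:2]*1000).astype(np.float32)))
    m=(abs(X[...,2]-.083)<.008)&(np.hypot(X[...,0]-.51,X[...,1]-.26)<.06);P=X[m];print(len(P),len(P) and cv2.minEnclosingCircle((P[:,:2]*1000).astype(np.float32)),P[:,2].mean())
E
```

```text
time_s: 7.92
ee_pos: [0.5103, 0.2594, 0.0964]
eef_rot: [-3.141, 0.0, 1.197]
force: [-0.5, 0.5, -4.1]
grip_width: 0.0116
wrist 3313 ((509.077880859375, 259.0015869140625), 59.94607162475586)
8172 ((509.835693359375, 259.5372314453125), 43.48162841796875) 0.08904347989588507
scene 460 ((511.2833557128906, 257.8989562988281), 61.21334457397461)
470 ((512.0457153320312, 261.06878662109375), 44.257049560546875) 0.08696373523703299
```

View pics/wrist2.png

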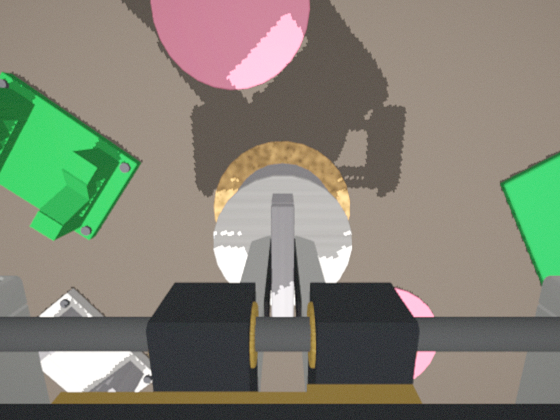

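The wrist view shows the canister (283,240) concentric with the cork mat, about 8 mm above it. I lower it gently.

```bash
python3 -m inch '[0,0,0.4,0,0,0,0, 0,0,0.2,0,0,0,0, 0,0,0.1,0,0,0,0, 0,0,0.1,0,0,0,0, 0,0,0,0,0,0,0, 0,0,0,0,0,0,0]'
```

```text
time_s: 8.78
ee_pos: [0.5102, 0.2596, 0.0885]
eef_rot: [3.142, -0.0, 1.197]
force: [0.2, -0.5, -4.0]
grip_width: 0.0115
```

```bash
python3 -m inch '[0,0,0.05,0,0,0,0, 0,0,0.05,0,0,0,0, 0,0,0,0,0,0,0, 0,0,0,0,0,0,0]'
```

```text
time_s: 9.28
ee_pos: [0.5104, 0.2597, 0.0885]
eef_rot: [3.141, -0.001, 1.197]
force: [-4.4, -2.2, 8.0]
grip_width: 0.0116
```

```bash
python3 -m inch '[0,0,-0.05,0,0,0,0, 0,0,0,0,0,0,0.5, 0,0,0,0,0,0,0.5, 0,0,0,0,0,0,0.5, 0,0,0,0,0,0,0.5, 0,0,0,0,0,0,0.5, 0,0,-1.5,0,0,0,0.5, 0,0,-3,0,0,0,0.5, 0,0,-4,0,0,0,0.5, 0,0,-4,0,0,0,0.5, 0,0,-3,0,0,0,0.5]'
python3 - <<'E'
from h import *
for n in("wrist","side","scene"):
    C=cam(n);X=cloud(C);save(C[0],n+"3");np.save(n+"X3.npy",X)
    m=(abs(X[...,2]-.081)<.006)&(np.hypot(X[...,0]-.51,X[...,1]-.26)<.06);P=X[m]
    print(n,len(P),len(P) and (cv2.minEnclosingCircle((P[:,:2]*1000).astype(np.float32)),np.median(P[:,2])))
    D=lambda x,y:np.hypot(X[...,0]-x,X[...,1]-y)
    h=cv2.cvtColor(C[0],cv2.COLOR_RGB2HSV)
    m=(D(.57,.03)<.1)&(X[...,2]>.006)&(X[...,2]<.06)&(h[...,1]<80);P=X[m];print("stand",len(P),rect(P))
    m=m&(X[...,2]>.04);P=X[m];print("tops",len(P),rect(P) if len(P) else 0,P[:,2].max() if len(P) else 0)
    for l in("vstand","groove"): print(l,[(round(r["score"],2),np.round(r["centre"]),ray(C,*r["centre"],.044 if l=="groove" else 0).round(4)) for r in ctrl.place_of(n,l)[:4]])
E
```

```text
time_s: 10.65
ee_pos: [0.5103, 0.2596, 0.246]
eef_rot: [3.14, -0.002, 1.197]
force: [-0.0, -0.2, -1.0]
grip_width: 0.0469
wrist 3974 (((510.0904235839844, 259.7737731933594), 43.48369598388672), np.float64(0.08121849516210378))
stand 2386 (array([575.4,  23.5]), array([111. ,  84.4]), 17.5)
tops 364 (array([543.6,  13. ]), array([20. , 71.7]), 16.9) 0.04721646684640857
vstand [(0.84, array([132., 148.]), array([0.4007, 0.0912, 0.    ])), (0.7, array([229., 396.]), array([0.8104, 0.0492, 0.    ])), (0.56, array([149., 282.]), array([0.5807, 0.0228, 0.    ])), (0.31, array([284., 195.]), array([0.5321, 0.2546, 0.    ]))]
groove [(0.75, array([112., 149.]), array([0.3967, 0.0897, 0.044 ]))]
side 296 (((510.27581787109375, 255.2638397216797), 44.4605712890625), np.float64(0.07839658888782364))
stand 982 (array([579.8,  21.5]), array([120.9,  85.8]), 17.0)
tops 138 (array([579.4,  21.8]), array([96.7, 73.1]), 17.2) 0.04550515347422657
vstand [(0.87, array([204., 224.]), array([0.4022, 0.0897, 0.    ])), (0.7, array([266., 228.]), array([0.5726, 0.0302, 0.    ])), (0.22, array([267., 217.]
[... 165 characters left out ...]
)]
scene 572 (((511.64227294921875, 261.31298828125), 44.60491943359375), np.float64(0.07984237357227619))
stand 1118 (array([574.8,  45.7]), array([120.2, 139.6]), 17.3)
tops 195 (array([580.6,  24.8]), array([98.7, 71. ]), 16.9) 0.048835828674576254
vstand [(0.97, array([306., 226.]), array([0.5777, 0.0264, 0.    ])), (0.83, array([308., 306.]), array([0.8123, 0.0399, 0.    ])), (0.77, array([330., 174.]), array([0.3932, 0.0933, 0.    ])), (0.3, array([302., 227.]), array([0.582 , 0.0162, 0.    ]))]
groove [(0.81, array([308., 219.]), array([0.578 , 0.0278, 0.044 ])), (0.79, array([332., 164.]), array([0.3865, 0.096 , 0.044 ])), (0.74, array([314., 301.]), array([0.8107, 0.0511, 0.044 ]))]
```

View pics/wrist3.png

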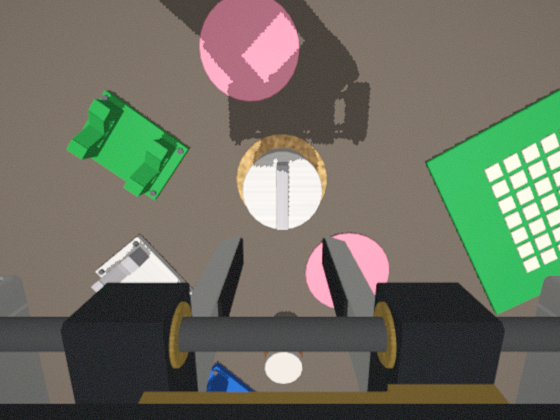

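The canister stands upright and centred on the cork mat at (282,190). The steel stand is at lower left (145,280). Next I move over to the punch.

```bash
python3 -m inch '[-2,0.75,0,0,0,0,0.7, -4,1.5,0,0,0,0,0.7, -4.5,1.7,0,0,0,0,0.7, -4.5,1.7,0,0,0,0,0.7, -4.5,1.7,0,0,0,0,0.7, -4.5,1.7,0,0,0,0,0.7, -4.5,1.7,0,0,0,0,0.7, -4.5,1.7,0,0,0,0,0.7, -4.5,1.7,0,0,0,0,0.7, -4.5,1.7,0,0,0,0,0.7, -2.5,0.95,0,0,0,-0.06,0.7, 0,0,3,0,0,0,0.7, 0,0,3,0,0,0,0.7, 0,0,0,0,0,0,0.7, 0,0,0,0,0,0,0.7]'
cat >> h.py <<'E'
def axisfit(P,r=.013):
    from scipy.optimize import least_squares
    # fit cylinder radius r, roughly horizontal: params cx,cy,cz,yaw,pitch
    c=P.mean(0); _,_,V=np.linalg.svd((P-c)[:,:2],full_matrices=False); a=np.arctan2(V[0,1],V[0,0])
    def f(q):
        d=np.array([np.cos(q[2])*np.cos(q[3]),np.sin(q[2])*np.cos(q[3]),np.sin(q[3])])
        o=c+np.array([-np.sin(a)*q[0],np.cos(a)*q[0],q[1]]); w=P-o; return np.linalg.norm(w-np.outer(w@d,d),axis=1)-r
    s=least_squares(f,[0,-.012,a,0],loss="soft_l1",f_scale=.001).x
    return c+np.array([-np.sin(a)*s[0],np.cos(a)*s[0],s[1]]),s[2],s[3]
E
python3 - <<'E'
from h import *
o=ctrl.get_obs();print(o["ee_pos"],o["eef_rot"])
for n in("wrist","side"):
    C=cam(n);X=cloud(C);save(C[0],n+"4")
    D=np.hypot(X[...,0]-.505,X[...,1]+.222)
    P=X[(D<.1)&(X[...,2]>.034)&(X[...,2]<.06)];print(n,"all",len(P),rect(P))
    P=X[(D<.045)&(X[...,2]>.034)&(X[...,2]<.06)]
    c,y,pt=axisfit(P);print("axis",c.round(4),y,pt)
    P=X[(D<.1)&(X[...,2]>.003)&(X[...,2]<.012)];print("plate",len(P),rect(P))
E
```

```text
time_s: 12.98
ee_pos: [0.5042, -0.2166, 0.1842]
eef_rot: [3.14, 0.0, 1.257]
force: [0.5, 0.4, 0.4]
grip_width: 0.0659
[ 0.50417492 -0.21659734  0.18423671] [3.14025961e+00 2.78024580e-04 1.25671350e+00]
wrist all 3099 (array([ 504.1, -221.8]), array([ 25.5, 145.6]), 73.2)
axis [ 0.5036 -0.2216  0.0339] -0.2977177091588164 0.00114038048521272
plate 1755 (array([ 500.4, -225.8]), array([188.5, 185.3]), 18.2)
side all 566 (array([ 502.3, -224.5]), array([ 23.3, 142.8]), 73.2)
axis [ 0.5049 -0.2225  0.0316] -0.29807146881630514 -0.001699805575172108
plate 464 (array([ 497.9, -234.4]), array([ 44.4, 119.5]), 74.1)
```

View pics/wrist4.png

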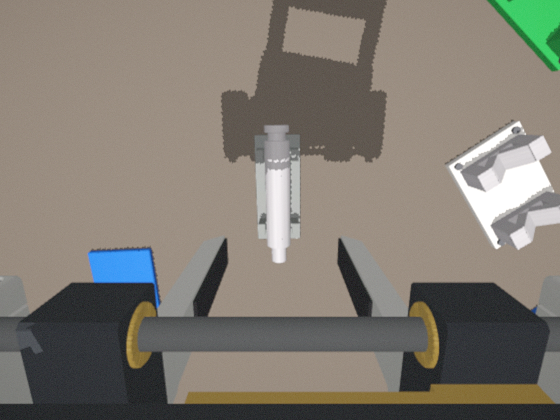

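The wrist view shows the punch in the rest, head at (277,130) and tip at (279,258), with the stand at right (515,185). I align and descend.

```bash
python3 -m inch '[-0.5,0,3,0,0,-0.016,0.7, 0,0,4,0,0,0,0.7, 0,0,4,0,0,0,0.7, 0,0,3,0,0,0,0.7, 0,0,1.5,0,0,0,0.7, 0,0,0.8,0,0,0,0.7, 0,0,0.7,0,0,0,0.7, 0,0,0,0,0,0,0.7, 0,0,0,0,0,0,0.7]' 35
python3 - <<'E'
from h import *
C=cam("wrist")
X=cloud(C);D=np.hypot(X[...,0]-.505,X[...,1]+.222)
P=X[(D<.1)&(X[...,2]>.034)&(X[...,2]<.06)];print("all",len(P),rect(P))
P=X[(D<.035)&(X[...,2]>.034)&(X[...,2]<.06)];print(axisfit(P))
E
```

```text
time_s: 14.2
ee_pos: [0.5029, -0.221, 0.0136]
eef_rot: [3.141, 0.0, 1.273]
force: [0.4, -0.1, 0.2]
grip_width: 0.0658
all 11716 (array([ 500.8, -224. ]), array([ 81.9, 139.4]), 47.9)
(array([ 0.49874469, -0.22032046,  0.03390038]), np.float64(-0.29604314101892054), np.float64(0.0003250254282350499))
```

```bash
python3 -m inch '[0,0,0,0,0,0,0, 0,0,0,0,0,0,0, 0,0,0,0,0,0,0, 0,0,0,0,0,0,0, 0,0,0,0,0,0,0, 0,0,0,0,0,0,0, 0,0,0,0,0,0,0]' 40
```

```text
time_s: 15.12
ee_pos: [0.5026, -0.2209, 0.013]
eef_rot: [3.141, 0.0, 1.273]
force: [0.1, -1.7, -0.1]
grip_width: 0.025
```

```bash
python3 -m inch '[0,0,-0.3,0,0,0,0, 0,0,-0.7,0,0,0,0, 0,0,-1,0,0,0,0, 0,0,-2,0,0,0,0, 0,0,-3,0,0,0,0, 0,0,-3,0,0,0,0, 0,0,-2,0,0,0,0, 0,0,0,0,0,0,0, 0,0,0,0,0,0,0]'
python3 - <<'E'
from h import *
o=ctrl.get_obs();print(o["ee_pos"],o["force"],o["moment"])
for n in("wrist","side","scene"):
    C=cam(n);X=cloud(C);save(C[0],n+"5");np.save(n+"X5.npy",X);e=o["ee_pos"]
    D=np.hypot(X[...,0]-e[0],X[...,1]-e[1])
    m=(D<.1)&(abs(X[...,2]-e[2]-.02)<.035)
    print(n,m.sum())
    h=cv2.cvtColor(C[0],cv2.COLOR_RGB2HSV)
    m=(np.hypot(X[...,0]-.58,X[...,1]-.0225)<.075)&(X[...,2]>.006)&(X[...,2]<.06)&(h[...,1]<80)
    P=X[m];print("stand",len(P),rect(P));P=X[m&(X[...,2]>.041)];print("tops",len(P),rect(P))
E
```

```text
time_s: 16.25
ee_pos: [0.5022, -0.2206, 0.1322]
eef_rot: [-3.14, -0.0, 1.273]
force: [0.5, -0.3, -5.0]
grip_width: 0.0255
[ 0.50215924 -0.22061704  0.13218305] [ 0.54799682 -0.30581836 -4.95789223] [ 0.06941738 -0.02230571  0.00349327]
wrist 12396
stand 7440 (array([579.6,  22.5]), array([121.1,  83.1]), 17.1)
tops 760 (array([586.2,  -0.9]), array([96.3, 21.4]), 16.2)
side 616
stand 335 (array([603.8,  25.5]), array([68.9, 76.3]), 17.4)
tops 36 (array([615.4,  32.2]), array([21.3, 69.5]), 19.9)
scene 405
stand 1125 (array([585.6,  26.5]), array([129.1,  84.7]), 17.0)
tops 174 (array([580.5,  24.7]), array([96.7, 70.5]), 17.2)
```

View pics/wrist5.png

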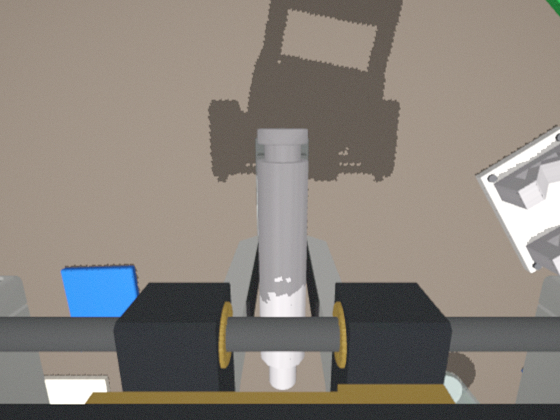

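The punch is held straight, shown vertical at column 283 with its head at (283,140). The stand fit, (579.6, 22.5) mm at 17.1°, agrees with the canister and scene fits. I move over the groove.

```bash
python3 -m inch '[1.3,0,0,0,0,0,0, 2.5,0,0,0,0,0,0, 2.5,0,0,0,0,0,0, 2.5,0,0,0,0,0,0, 2.5,0,0,0,0,0,0, 2.5,0,0,0,0,0,0, 2.5,0,0,0,0,0,0, 2.5,0,0,0,0,0,0, 2.5,0.27,0,0,0,-0.1,0, 2.5,0,0,0,0,-0.1,0, 1.7,0,0,0,0,-0.1,0, 0,0,0,0,0,-0.1,0, 0,0,0,0,0,-0.1,0, 0,0,1,0,0,-0.096,0, 0,0,0,0,0,0,0, 0,0,0,0,0,0,0]'
python3 - <<'E'
from h import *
o=ctrl.get_obs();e=o["ee_pos"];print(e,o["eef_rot"])
Rt=R.from_euler('xyz',o["eef_rot"]).as_matrix()
for n in("wrist","side","scene"):
    C=cam(n);X=cloud(C);save(C[0],n+"6")
    h=cv2.cvtColor(C[0],cv2.COLOR_RGB2HSV)
    m=(np.hypot(X[...,0]-.58,X[...,1]-.0225)<.078)&(X[...,2]>.006)&(X[...,2]<.06)&(h[...,1]<80)
    P=X[m];print(n,"stand",len(P),rect(P) if len(P) else 0)
    P=X[m&(X[...,2]>.041)];print("tops",len(P),rect(P) if len(P) else 0)
    if n=="wrist": # punch in tool coords
        T=(X-e)@Rt; m=(abs(T[...,0])<.016)&(abs(T[...,2]+.03)<.02)&(T[...,1]>-.053)&(T[...,1]<-.012)
        c,y,p=axisfit(T[m]*[1,1,-1]);print("punch in tool (z flipped)",m.sum(),c.round(4),y,p)
        m=(abs(T[...,0])<.016)&(abs(T[...,2]+.03)<.02)&(T[...,1]>-.1)
        print("head end y",np.nanmin(T[m][:,1]))
E
```

```text
time_s: 18.4
ee_pos: [0.5742, 0.0238, 0.1231]
eef_rot: [3.142, -0.0, 1.867]
force: [-0.3, 0.1, -3.1]
grip_width: 0.0255
[0.57423338 0.02383141 0.123116  ] [ 3.14153265e+00 -5.11835629e-05  1.86713962e+00]
wrist stand 3943 (array([567.7,  20.3]), array([95. , 84.3]), 17.2)
tops 891 (array([543.2,  12.7]), array([20.3, 70. ]), 17.2)
punch in tool (z flipped) 4053 [ 0.0001 -0.0332  0.0208] 1.5701013409730078 0.0025984451942475963
head end y -0.07131680139580525
side stand 979 (array([578.7,  22.3]), array([121.7,  88.5]), 16.9)
tops 112 (array([578.9,  21.9]), array([95.8, 71.3]), 17.7)
scene stand 934 (array([579.5,  29.2]), array([120.7,  93.3]), 17.5)
tops 132 (array([581. ,  24.9]), array([96.4, 69.4]), 17.5)
```

View pics/wrist6.png

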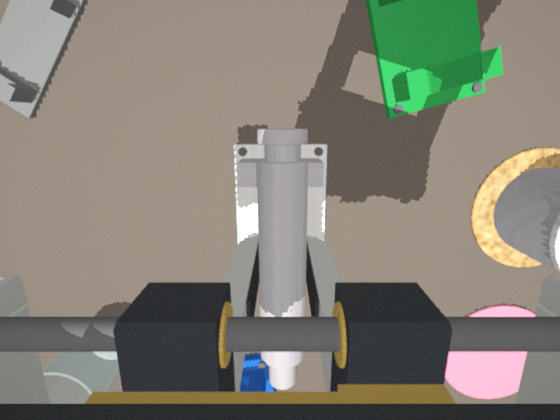

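The punch hangs over the stand with its axis at column 283. The near plate edges are at columns 236 and 326. I measure the stand's centre line relative to the punch in the same wrist picture.

```bash
cat > meas.py <<'E'
from h import *
o=ctrl.get_obs();e=o["ee_pos"];C=cam("wrist");X=cloud(C)
Rt=R.from_euler('xyz',o["eef_rot"]).as_matrix();T=(X-e)@Rt*1000
h=cv2.cvtColor(C[0],cv2.COLOR_RGB2HSV)
near=(abs(T[...,0])<50)&(T[...,1]>-80)&(T[...,1]<-8)
print(e.round(4),o["eef_rot"].round(4),o["force"].round(1),o["moment"].round(2))
m=near&(abs(X[...,2]-.045)<.0025);P=T[m];r=rect(P);print("top",len(P),r,"y",P[:,1].min(),P[:,1].max(),"x",P[:,0].min(),P[:,0].max(),"z",np.median(X[m][:,2]))
m=near&(abs(X[...,2]-.011)<.003)&(h[...,1]<90);P=T[m];xs=[]
for y in range(-75,-30,4):
    q=P[abs(P[:,1]-y)<1.5]
    if len(q)>10: xs.append((y,round(q[:,0].min(),1),round(q[:,0].max(),1)))
print("plate",xs,P[:,1].min())
# flank points
m=near&(X[...,2]>.029)&(X[...,2]<.042)&(T[...,1]<-30)&(T[...,1]>-46);P=T[m];Z=X[m][:,2]*1000
for s in(-1,1):
    k=(P[:,0]*s>0)&(abs(P[:,0])<20); 
    if k.sum()>5: print("flank",s,k.sum(),"apex x offset",np.median(s*(abs(P[k,0])-(Z[k]-25.6))).round(2), (Z[k].min(),Z[k].max()))
m=near&(T[...,2]<-19)&(T[...,2]>-40)&(abs(T[...,0])<16)&(T[...,1]>-53)&(T[...,1]<-14)
c,y,p=axisfit(T[m]/1000*[1,1,-1]);print("punch",c.round(4),y-np.pi/2,p)
E
python3 meas.py
```

```text
[0.5743 0.0236 0.1232] [3.1413e+00 1.0000e-04 1.8680e+00] [-0.4  0.4 -4.9] [ 0.09 -0.04 -0.01]
top 876 (array([ -1183.8, -32899.1]), array([70157. , 20051.8]), 0.0) y -42.92294915383569 -22.871294578681976 x -36.263180003711255 33.895148519750975 z 0.045228507901263204
plate [(-55, np.float64(-42.3), np.float64(40.2)), (-51, np.float64(-42.6), np.float64(40.5)), (-47, np.float64(-42.6), np.float64(40.6)), (-43, np.float64(-42.7), np.float64(40.9)), (-39, np.float64(-43.0), np.float64(39.9)), (-35, np.float64(-43.2), np.float64(40.1)), (-31, np.float64(-42.3), np.float64(40.2))] -54.75681923230685
punch [ 0.0001 -0.0341  0.0208] 0.0008973974604200574 0.00020577077329442896
```

```bash
python3 -m inch '[-0.12,0.5,0,0,0,0,0, 0,0,1.5,0,0,0,0, 0,0,2,0,0,0,0, 0,0,2,0,0,0,0, 0,0,1.5,0,0,0,0, 0,0,1,0,0,0,0, 0,0,0.5,0,0,0,0, 0,0,0,0,0,0,0, 0,0,0,0,0,0,0]'
python3 meas.py
```

```text
time_s: 19.73
ee_pos: [0.5796, 0.0237, 0.0385]
eef_rot: [3.141, 0.0, 1.869]
force: [0.7, 0.8, -4.4]
grip_width: 0.0252
[0.5796 0.0237 0.0385] [3.1407e+00 3.0000e-04 1.8690e+00] [ 0.7  0.8 -4.4] [ 0.11 -0.09  0.02]
top 2621 (array([    79.9, -28458. ]), array([39865.1, 70144.3]), 89.9) y -48.4203347048094 -8.499751075129486 x -34.99774156512832 35.1380734569566 z 0.04506430709874942
plate [(-59, np.float64(-41.8), np.float64(41.5)), (-55, np.float64(-42.0), np.float64(41.6)), (-51, np.float64(-41.6), np.float64(41.8)), (-47, np.float64(-41.8), np.float64(42.1))] -60.28149485912075
flank -1 53 apex x offset 0.91 (np.float64(39.95833872342183), np.float64(41.96662866510667))
flank 1 53 apex x offset -0.9 (np.float64(40.43327693928647), np.float64(41.89815945266837))
punch [ 0.0001 -0.0341  0.0208] -0.0015531637207883975 0.0006254174697643855
```

Laterally it is now centred to about 0.1 mm, with the plate edges at about ±41.8 mm. I make a fine descent while watching the force.

```bash
python3 -m inch '[0,0,0.6,0,0,0,0, 0,0,0.4,0,0,0,0, 0,0,0.2,0,0,0,0, 0,0,0.1,0,0,0,0, 0,0,0,0,0,0,0, 0,0,0,0,0,0,0]'; python3 -m inch '[0,0,0.05,0,0,0,0, 0,0,0,0,0,0,0, 0,0,0,0,0,0,0]'
```

```text
time_s: 20.52
ee_pos: [0.5794, 0.0238, 0.0251]
eef_rot: [3.141, 0.0, 1.869]
force: [0.1, -0.2, -4.5]
grip_width: 0.0253
time_s: 20.9
ee_pos: [0.5794, 0.0237, 0.0245]
eef_rot: [3.141, 0.0, 1.869]
force: [0.3, -0.5, -3.6]
grip_width: 0.025
```

```bash
for i in 1 2; do python3 -m inch '[0,0,0.03,0,0,0,0, 0,0,0,0,0,0,0, 0,0,0,0,0,0,0]'; python3 -c "
from h import *
o=ctrl.get_obs();print(o['force'].round(2),(R.from_euler('xyz',o['eef_rot']).inv().apply(o['force'])).round(2),(R.from_euler('xyz',o['eef_rot']).inv().apply(o['moment'])).round(3))"; done
```

```text
time_s: 21.28
ee_pos: [0.5794, 0.0237, 0.0242]
eef_rot: [3.142, 0.0, 1.869]
force: [0.9, 0.6, -5.1]
grip_width: 0.0248
[ 0.85  0.57 -5.06] [0.29 0.98 5.06] [-0.187 -0.054 -0.034]
time_s: 21.65
ee_pos: [0.5795, 0.0236, 0.024]
eef_rot: [3.141, 0.0, 1.869]
force: [-0.0, -1.7, -1.4]
grip_width: 0.0253
[-0.02 -1.66 -1.37] [-1.58 -0.51  1.37] [ 0.024 -0.237 -0.037]
```

```bash
cat > f.py <<'E'
from h import *
o=ctrl.get_obs();q=R.from_euler('xyz',o['eef_rot']).inv();print("tool F",q.apply(o['force']).round(2),"M",q.apply(o['moment']).round(3),o["ee_pos"].round(5))
E
python3 -m inch '[0,0,0.03,0,0,0,0, 0,0,0,0,0,0,0, 0,0,0,0,0,0,0]'|tail -2; python3 f.py;  python3 -m inch '[-0.01,0,0,0,0,0,0, 0,0,0,0,0,0,0, 0,0,0,0,0,0,0]'|tail -2; python3 f.py
```

```text
force: [-1.8, -2.7, 5.6]
grip_width: 0.025
tool F [-2.03 -2.55 -5.61] M [ 0.466 -0.214  0.001] [0.57953 0.02366 0.02393]
force: [-2.5, -2.4, 5.5]
grip_width: 0.0248
tool F [-1.52 -3.12 -5.49] M [ 0.446 -0.109 -0.056] [0.57954 0.02365 0.02394]
```

```bash
python3 -m inch '[-0.01,-0.02,0.02,0,0,0,0, 0,0,0,0,0,0,0, 0,0,0,0,0,0,0]'|tail -2; python3 f.py; python3 -m inch '[0,0,0,0,0,0,0]'>/dev/null; python3 f.py;  python3 -m inch '[0,0,0,0,0,0,0, 0,0,0,0,0,0,0]'>/dev/null; python3 f.py
```

```text
force: [-2.5, -1.2, 7.2]
grip_width: 0.0253
tool F [-0.42 -2.73 -7.18] M [ 0.317  0.021 -0.012] [0.57954 0.02365 0.02393]
tool F [-0.21 -2.   -6.96] M [ 0.339  0.085 -0.044] [0.57953 0.02364 0.02393]
tool F [-0.43 -2.29 -7.55] M [ 0.316  0.055 -0.015] [0.57954 0.02366 0.02393]
```

```bash
python3 -m inch '[0,-0.03,0.02,0,0,0,0, 0,0,0,0,0,0,0, 0,0,0,0,0,0,0]'|tail -2; for i in 1 2 3; do python3 f.py; python3 -m inch '[0,0,0,0,0,0,0]'>/dev/null; done; python3 -m inch '[0,-0.03,0,0,0,0,0, 0,0,0,0,0,0,0, 0,0,0,0,0,0,0]'|tail -2; for i in 1 2 3; do python3 f.py; python3 -m inch '[0,0,0,0,0,0,0]'>/dev/null; done
```

```text
force: [-0.1, 0.0, 8.1]
grip_width: 0.0252
tool F [ 0.05 -0.08 -8.06] M [ 0.082  0.083 -0.01 ] [0.57953 0.02366 0.02393]
tool F [-0.06 -0.87 -7.33] M [ 0.072  0.156 -0.083] [0.57955 0.02365 0.02392]
tool F [ 1.01 -1.06 -8.21] M [0.068 0.132 0.007] [0.57956 0.02364 0.02393]
force: [1.7, 0.4, 5.9]
grip_width: 0.0252
tool F [-0.11  1.79 -5.94] M [-0.328  0.152 -0.055] [0.57953 0.02364 0.02394]
tool F [-0.02  0.96 -6.32] M [-0.326  0.097  0.019] [0.57953 0.02365 0.02394]
tool F [ 0.6   1.37 -5.86] M [-0.327  0.108 -0.023] [0.57953 0.0236  0.02395]
```

```bash
python3 -m inch '[0.003,0.02,0.03,0,0,0,0, 0,0,0,0,0,0,0, 0,0,0,0,0,0,0]'|tail -2; for i in 1 2 3 4; do python3 f.py; python3 -m inch '[0,0,0,0,0,0,0]'>/dev/null; done; python3 meas.py|tail -1
python3 - <<'E'
from h import *
C=cam("scene");X=cloud(C);
m=(abs(X[...,2]-.08)<.006)&(np.hypot(X[...,0]-.51,X[...,1]-.26)<.06);P=X[m];print(cv2.minEnclosingCircle((P[:,:2]*1000).astype(np.float32)),np.median(P[:,2]))
save(cv2.resize(C[0][130:330,120:440],(800,500)),"scene9")
E
```

```text
force: [-2.4, -0.5, 9.8]
grip_width: 0.025
tool F [ 0.22 -2.41 -9.8 ] M [ 0.223  0.144 -0.027] [0.57956 0.02363 0.02389]
tool F [ 0.49 -0.56 -9.72] M [0.195 0.136 0.019] [0.57957 0.02363 0.0239 ]
tool F [-0.29 -0.79 -9.37] M [ 0.168  0.16  -0.031] [0.57956 0.02367 0.0239 ]
tool F [ 0.54 -1.73 -9.26] M [ 0.297  0.186 -0.026] [0.57958 0.02366 0.02392]
punch [ 0.0001 -0.0342  0.021 ] -0.001743441674088464 -0.001203661367341385
((511.08160400390625, 260.4972839355469), 43.871299743652344) 0.07964916209351935
```

View pics/scene9.png

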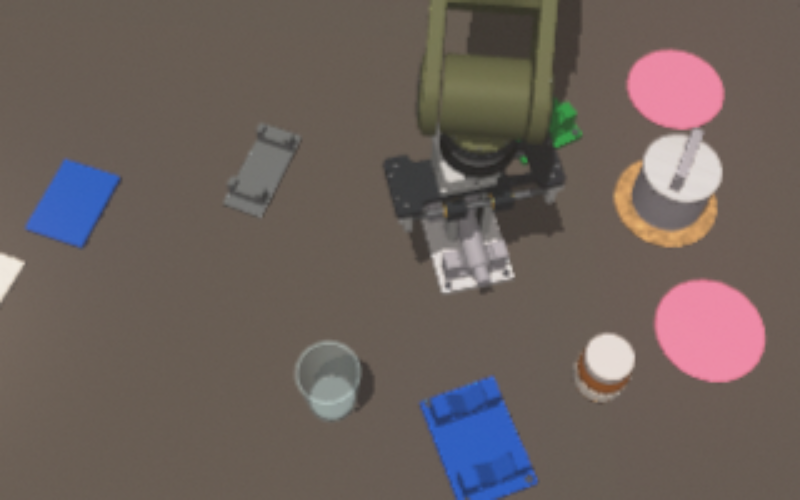

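The punch lies in the steel groove (crop pixel 475,255). The canister is upright on cork (675,185), and the bystanders are where they started. The press is steady at about 9.5 N with almost no sideways force.

```bash
python3 -c "
from station import ctrl
print(ctrl.hand_in(), ctrl.get_obs()['force'])"
```

```text
the job is handed in; nothing more can be done
the job is handed in; nothing more can be done
```

I put the canister on the cork mat and let go of it. Then I laid the punch in the steel V-groove and handed the job in while still gripping it and pressing it down. No verdict was reported.

- **Canister:** it stands upright within about 2 mm of the mat centre. The lid measures about 80 mm above the counter, as it should on a 4 mm mat.
- **Punch position:** it is level and parallel to the groove within about 2 mrad. It was centred within about 0.5 mm along the groove and 0.1 mm sideways just before it touched down. My fit put the barrel's axis about 1 mm higher than the nominal 44 mm; the wrist camera's depths run about 1 mm high, and 2 mm is allowed.
- **Pressing force:** the wrist reads about 9.5 N of press on top of the punch's weight, with sideways force under about 0.5 N. I estimate about 10 N on each flank.
- **Not settled:** the force along the groove still wandered between about -0.6 and -2.4 N with a small pitching moment. The split between the two blocks is therefore only roughly even.
- **Bystanders:** the beaker, jar and scraper look unmoved in the last picture; I did not measure them.

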